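# Take the last coating reading on an enamelled disc

## Robot

A 6-joint arm with a two-finger parallel gripper is mounted at the origin on the work surface. World frame = base frame: x ahead of the robot, y to its left, z up, the work surface at z = 0. Lengths are in mm, angles in degrees, forces in N, time in s.
With the tool pointing down it reaches from about 300 to 850 mm from the base axis. Payload 4.2 kg.
Tool frame: the origin (TCP) lies between the finger pads; the fingertips stand 22 mm ahead of it and the grasp point (between the pads) lies 3 mm ahead of it; z points along the fingers, y is the direction in which the jaws open and shut (so a half turn about z gives the same grasp; the last joint's range is limited). The gripper opens to 91 mm and grips with 3 to 60 N. Pads are 32 mm wide; open, the fingers measure 118 mm over their backs; the gripper's body (76 mm by 178 mm) begins 60 mm behind the grasp point.
Start: joints at [-66.177, 18.312, 89.639, -0, 72.044, -1.146], TCP at [242.733, -521.271, 214.976] pointing down, gripper open.
Joint ranges: [-177.97, 177.97], [-48.28, 115.42], [12.27, 149.76], [-77.06, 257.06], [2.81, 150.46], [-146.56, 146.56]. Speed limits (degrees/s): [147.25, 147.25, 180, 180, 180, 180].

## Interface

Orientations are given as [roll, pitch, yaw] about the fixed x, y, z axes, in that order (R = Rz(yaw) Ry(pitch) Rx(roll)).
In Python, from workcell import telemetry, cams, env gives the robot as it stands.
- The arm moves only by the shell command python3 -m inch 'ROWS' [FORCE]. ROWS is JSON, a list of rows, each an object of numbers: "x", "y", "z": the shift along the tool's x, y, z in cm; "yaw": the turn about the tool's z in units of 5 degrees (1.0 is 5 degrees); "gripper": the gripper's target within -1 to 1 (fully open at 1, half-way at 0, shut at -1). A call has 1 to 12 rows; each row shifts and turns the commanded pose from where the row before left it, along the tool's axes as they then stand; what a row does not reach is not made up. A row lasts 1/12 s, in which the tool goes at most 41.7 mm and 7.16 degrees, less where a joint would pass 70% of its speed; a pose out of reach is approached as far as the arm can. A call is refused whole if a number of a shift passes 4.17 or a number of a turn 1, either way. A call with a gripper value outside its range is refused whole. The fingers move at their own pace and stop on an object; FORCE is the grip in N (left out, the last holds). Time passes only in rows, so rows that do not move let the fingers close. It gives the time, the measured TCP pose, the force and the opening at its end, in the units of the state.
- telemetry.state(): the state, without advancing time (a new reading comes with each control period).
- cams.grab_frame(name): name is "side" or "top" or "wrist"; returns a dict with "pixels" (420x560x3 uint8, red, green, blue), "mtx" (3x3 intrinsics, pixels), "distortion" ([k1, k2, p1, p2, k3] as OpenCV has them; the pictures are not rectified), "rvec" (rotation vector, rad) and "tvec" (3), from world to camera coordinates, as OpenCV has them. Camera axes: x right, y down, z forward; pixel columns grow to the right and rows downward; lengths in mm; the calibration is good to about 2 mm. A picture is of the moment at which its call begins. There is no depth.
- env.job_done(): hands the job in, once; it reports no verdict.
The state is a dict: "time_s": time; "qpos": joint angles; "qvel": joint speeds; "effort": joint torques, N m; "ee_pos": TCP position; "ee_rot": TCP orientation; "force": force on the tool from outside, world axes, zero at the start; "torque": the same for the moment, N m; "gripper_width": finger opening in mm.
Only numpy, scipy, OpenCV 4.12 (cv2) and the standard library are available. Lean on these libraries where they do the work, as an engineer would, in place of code of your own. Each camera call takes 0.05 s, during which the arm holds its last target. There are 200 camera calls.

## Task

Turn the indexing wheel by its black knob until the red spot on the enamelled disc clicks in at the brass pointer, and let the wheel go. Then take the yellow pen gauge out of its stand and stand it square on the red spot, pressing gently until its sprung brass tip is about half in, and finish there: still holding the gauge upright, pressed and steady for the reading. Leave everything else on the bench as it is.

Things in the scene. Friction and masses are not known exactly. Their poses are not given: they have to be found in the camera images.
- wheel_base: Fixed green foot of the indexing wheel. Origin: on the bench under the wheel's vertical axle, z up. A bracket with a brass pointer stands at the rim, 103 to 140 mm from the axle along the foot's own -x, up to 67 mm above the bench. The head turns both ways without end and clicks every 60 degrees: a sprung ball pulls it the last 3 degrees in and holds it when let go. It may start in a click or between two.
- wheel: The turning head: aluminium disc 200 mm across, top 62 mm above the bench, and on it, held by brass clips, a pale turquoise enamelled disc 140 mm across, top 68 mm above the bench (clips 71). Origin: on the axle at bench height. Own -x points to the red spot, own +x to the black knob. Small dark dots mark places already measured. About 7 N at the knob leaves a click; between clicks about 1 N turns it.
- spot (a point): Centre of the red spot (18 mm across, flat) on the disc's top face, 48 mm from the axle. Turns with the disc.
- station (a point): The fixed measuring place: the point 68 mm above the bench and 48 mm from the axle in the direction of the brass pointer. The red spot's centre comes here when it has clicked in at the pointer.
- knob_mid (a point): Middle of the wheel's black turning knob, 87 mm from the axle, straight across from the red spot: an upright cylinder 16 mm across that spins freely on its pin, from 64 to 104 mm above the bench; this point is 86 mm above the bench.
- stand: Fixed dark wooden stand of the gauge, 64 x 64 x 75 mm tall, with one round upright hole 21 mm across. Origin: centre of its underside on the bench.
- gauge: Yellow pen gauge upright in the stand, 0.1 kg, 140 mm long. Origin: end of its brass tip when not pressed (17 mm above the bench as it stands); own z up the pen. From below: brass tip 6 mm across (to 12 mm), steel barrel 18 mm across (to 58), black collar 30 mm across (to 63) resting on the stand's top, yellow grip 20 x 20 mm square, faces square to its own x and y (to 140 mm).
- gauge_tip (a point): The end of the gauge's sprung brass tip (moves with the tip).
- plunger (a joint): How far the gauge's brass tip is pushed in, m: 0 = all out, 0.010 = all in. Its spring gives 1.0 N at the first movement and 0.3 N more for each mm: 2.5 N half in, 4 N all in.
- crucible: White ceramic crucible, open, 68 mm across the rim, 62 mm tall, standing loose. Origin: centre of its underside. To be left alone.
- bottle_neck: Cut-off amber glass bottle neck, 74 mm across below, 98 mm tall, standing loose. Origin: centre of its underside. To be left alone.
- tweezers_rest: Fixed cork-lined steel rest with a pair of tweezers lying on it, 160 x 50 mm, 40 mm tall, long along its own x. Origin: centre of its underside.
- reamer: Brass-handled bead reamer lying loose beyond the wheel, 150 mm long along its own x, 12 mm tall. Origin: near its middle, at the bench. To be left alone.
- paddle: Dark graphite paddle with a wooden handle lying loose, 200 mm long along its own x, 55 mm wide, 16 mm tall. Origin: near its middle, at the bench. To be left alone.
- bead_dish: Blue ceramic dish with finished beads, 92 mm across, 26 mm tall, standing loose. Origin: centre of its underside. To be left alone.
There are look-alikes about, which are no part of the job. Leave any blue look-alike of the gauge alone. What is shaped like the stand but purple is not meant.

How it is judged:
By the outcome, as a careful person would: the job done as asked, in the order asked, and still so for the second after the job is handed in, while the arm keeps its last pose, push and grip.
It also fails if it takes over 58 s, if anything falls off the work surface, if the arm or the gripper's body presses on something with over 40 N, if the wrist force passes 120 N, or if a joint passes its speed limit or range.

## Working session

There is one attempt and no reset: what is moved stays moved. The work goes in short steps, Python scripts to look and compute and a shell command to move; the robot and the scene stay as the last step left them, time stands still between calls to the robot, and variables do not carry over. Pictures are saved under pics/ and viewed, about 8 in all and at most 12, crops included, and the job is handed in when it is done.

```bash
ls; mkdir -p pics
cat > h.py <<'E'
import numpy as np, cv2
from workcell import telemetry, cams, env
from scipy.spatial.transform import Rotation as Rn
def grab(n,save=None):
    f=cams.grab_frame(n)
    f={k:np.array(v) for k,v in f.items()}
    if save:
        cv2.imwrite(f'pics/{save}.png',cv2.cvtColor(f['pixels'],cv2.COLOR_RGB2BGR)); np.savez(f'pics/{save}.npz',**f)
    return f
def load(s): return dict(np.load(f'pics/{s}.npz'))
def ray(f,uv):
    p=cv2.undistortPoints(np.array([[uv]],float),f['mtx'],f['distortion'])[0,0]
    R=cv2.Rodrigues(f['rvec'].astype(float))[0]; c=-R.T@f['tvec'].ravel(); d=R.T@np.array([p[0],p[1],1.]); return c,d/np.linalg.norm(d)
def plane(f,uv,z):
    c,d=ray(f,uv); return c+d*(z-c[2])/d[2]
def tri(obs):
    A=np.zeros((3,3));b=np.zeros(3);P=[]
    for f,uv in obs:
        c,d=ray(f,uv);M=np.eye(3)-np.outer(d,d);A+=M;b+=M@c;P.append((M,c))
    x=np.linalg.solve(A,b); return x,[np.linalg.norm(M@(x-c)) for M,c in P]
def proj(f,X): return cv2.projectPoints(np.array([X],float),f['rvec'].astype(float),f['tvec'].astype(float),f['mtx'],f['distortion'])[0][0,0]
def R(): return Rn.from_euler('xyz',telemetry.state()['ee_rot'],degrees=True).as_matrix()
def tool(dx):  # world delta mm -> tool cm
    return R().T@np.array(dx)/10
def blobs(f,lo,hi,amin=30):
    h=cv2.cvtColor(f['pixels'],cv2.COLOR_RGB2HSV); m=cv2.inRange(h,np.array(lo),np.array(hi))
    n,l,s,c=cv2.connectedComponentsWithStats(m); return [(c[i].round(1).tolist(),s[i].tolist()) for i in range(1,n) if s[i,4]>=amin]
E
python3 - <<'E'
from h import *
t=grab('top','top0');s=grab('side','side0')
cv2.imwrite('pics/both0.png',cv2.cvtColor(np.hstack([t['pixels'],s['pixels']]),cv2.COLOR_RGB2BGR)[:, :])
st=telemetry.state();print(st)
for n,f in(('t',t),('s',s)):
    c,d=ray(f,(280,210));print(n,c,d)
E
```

```text
pics
{'time_s': 0.1, 'qpos': array([-6.61778686e+01,  1.83444860e+01,  8.96984178e+01,  4.47154079e-06,
        7.20435354e+01, -1.14655263e+00]), 'qvel': array([ 0.03360384, -0.07587459, -0.17434908, -0.00183002, -0.04989457,
        0.00604241]), 'effort': array([-1.49016760e-04, -4.13332665e+01, -2.32509989e+01,  7.27995462e-02,
        4.20993275e-02, -6.06923118e-05]), 'ee_pos': array([ 242.53616294, -520.85576993,  214.24612421]), 'ee_rot': array([-1.79913578e+02, -1.73387994e-03,  2.49686814e+01]), 'force': array([0.58516483, 0.71198302, 0.27216209]), 'torque': array([ 0.02298693,  0.0325933 , -0.04478635]), 'gripper_width': 91.36716986964883}
t [ 386.28309373   37.14127926 1115.3167473 ] [ 0.189033    0.00998529 -0.98191997]
s [ 265.91188741 -654.31520577  983.89644806] [ 0.26984321  0.58587876 -0.7641536 ]
```

View pics/top0.png

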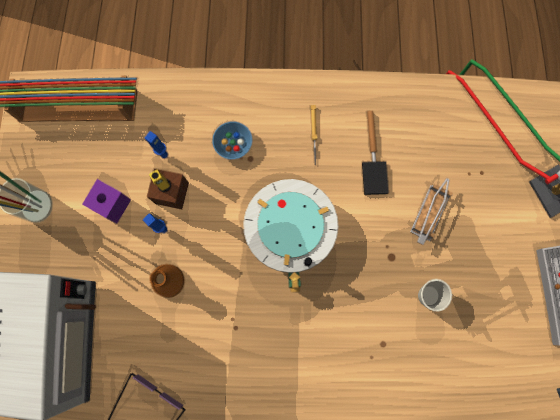

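View pics/side0.png

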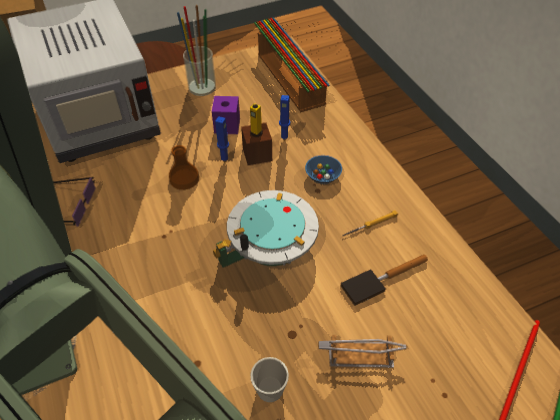

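Run:
```python
from h import *
t=load('top0');s=load('side0')
for n,f in(('t',t),('s',s)):
    print(n)
    print('red',[b for b in blobs(f,(0,170,120),(6,255,255),15)])
    print('turq',blobs(f,(78,60,80),(98,255,255),300))
    print('yel',blobs(f,(22,150,70),(32,255,255),15))
    print('black',blobs(f,(0,0,0),(180,255,35),15)[:20])
    # ellipse of turq disc
    h=cv2.cvtColor(f['pixels'],cv2.COLOR_RGB2HSV)
for z in(68,):
    for n,f,a in(('t',t,(282,204)),('s',s,(287,210))): print('spot',plane(f,a,z))
for n,f,a in(('t',t,(291,225)),('s',s,(272.5,223))): print('disc',plane(f,a,68))
print('knobtop',plane(t,(308,262),104),plane(s,(244.5,237),104))
print('ptr',plane(t,(294,276),67))
print('gauge top',plane(t,(159,176),157),plane(s,(256,106),157))
c=[np.hstack([cv2.resize(t['pixels'][160:300,130:340],None,fx=3.8,fy=3.8,interpolation=cv2.INTER_CUBIC)])]
cv2.imwrite('pics/c1.png',cv2.cvtColor(c[0],cv2.COLOR_RGB2BGR))
c=cv2.resize(s['pixels'][80:270,190:340],None,fx=3.15,fy=3.15,interpolation=cv2.INTER_CUBIC)
cv2.imwrite('pics/c2.png',cv2.cvtColor(c,cv2.COLOR_RGB2BGR))
```

```text
t
red [([502.6, 132.0], [446, 70, 112, 113, 628]), ([66.4, 82.6], [0, 80, 136, 6, 307]), ([67.9, 97.6], [0, 96, 135, 5, 346]), ([236.0, 148.0], [234, 146, 5, 5, 21]), ([281.5, 203.2], [278, 200, 8, 8, 44])]
turq [([290.7, 224.8], [258, 192, 66, 66, 3206])]
yel [([67.6, 91.3], [0, 89, 135, 6, 340]), ([159.4, 180.1], [149, 170, 20, 20, 167]), ([10.4, 204.2], [0, 201, 23, 7, 44])]
black [([167.1, 187.2], [162, 180, 9, 12, 25]), ([377.0, 193.0], [368, 193, 19, 1, 19]), ([179.8, 202.4], [177, 198, 6, 10, 23]), ([307.7, 261.4], [305, 258, 7, 8, 41]), ([71.2, 288.8], [60, 279, 25, 20, 263]), ([92.4, 293.2], [90, 282, 5, 25, 81]), ([89.0, 355.4], [86, 309, 7, 92, 315])]
s
red [([299.0, 52.8], [270, 18, 57, 68, 149]), ([286.6, 55.6], [259, 21, 55, 69, 149]), ([319.1, 175.5], [317, 174, 5, 4, 15]), ([286.6, 209.1], [283, 207, 8, 5, 31]), ([519.2, 371.4], [499, 320, 41, 100, 616])]
turq [([272.0, 223.5], [240, 199, 65, 50, 2388])]
yel [([185.7, 36.1], [181, 18, 12, 44, 71]), ([291.8, 54.6], [263, 19, 57, 70, 207]), ([255.0, 119.3], [250, 104, 10, 30, 185])]
black [([21.0, 143.6], [0, 72, 56, 136, 3443]), ([143.1, 97.2], [132, 77, 23, 40, 380]), ([105.1, 145.3], [56, 128, 104, 35, 822]), ([255.2, 134.6], [251, 133, 10, 4, 20]), ([244.0, 242.9], [241, 237, 7, 13, 79]), ([148.6, 330.7], [69, 253, 163, 167, 331]), ([31.0, 281.7], [0, 262, 79, 47, 866]), ([27.8, 355.3], [0, 324, 66, 60, 1591]), ([9.9, 407.3], [0, 394, 22, 26, 91])]
spot [600.88366701  43.83884367  68.        ]
spot [603.30749288  41.52234132  68.        ]
disc [556.37198918  24.09573785  68.        ]
disc [559.40505863  21.33335106  68.        ]
knobtop [476.28394186 -10.69178447 104.        ] [481.41393144 -14.86612356 104.        ]
ptr [450.11048686  16.08171629  67.        ]
gauge top [634.41989318 287.26211393 157.        ] [640.00333814 294.4360968  157.        ]
```

View pics/c1.png

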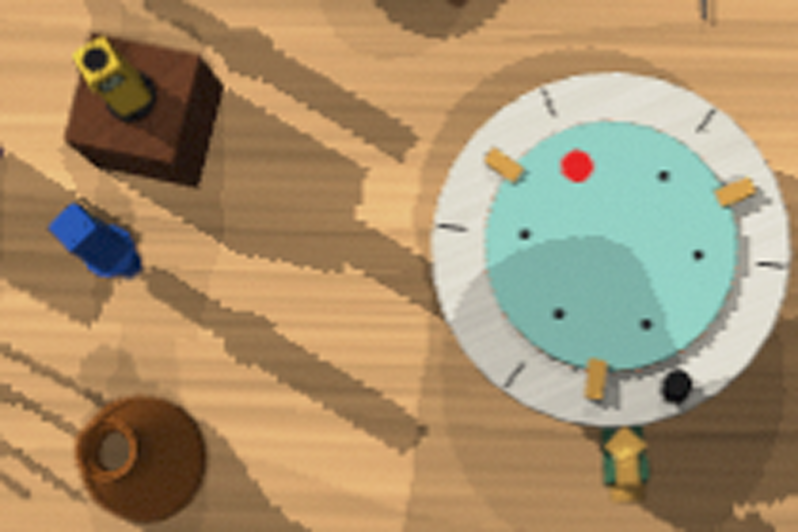

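View pics/c2.png

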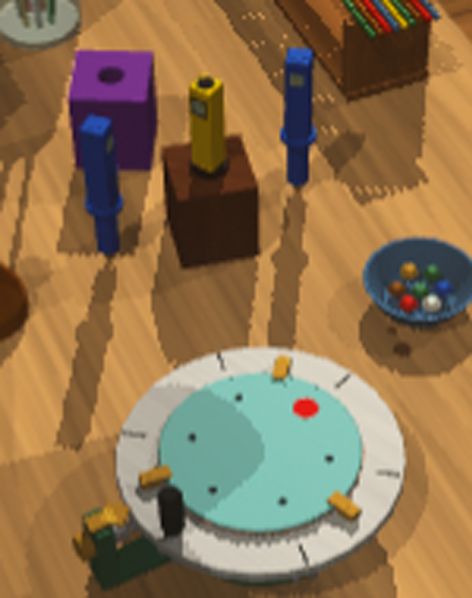

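Top view: red spot (281.5,203), knob (308,262), bracket (294,276), gauge top (159,176) in the stand. Side view: spot (287,209), knob (244,240), gauge (255,119). The spot is about 160° counter-clockwise from the pointer. I'll move near the knob and refine with the wrist camera.

```bash
python3 -m inch '[{"x":3,"y":-2.55},{"x":3,"y":-2.55},{"x":3,"y":-2.55},{"x":3,"y":-2.55},{"x":3,"y":-2.55},{"x":3,"y":-2.55},{"x":3,"y":-2.55},{"x":3,"y":-2.55},{"x":3,"y":-2.55},{"x":3,"y":-2.55},{"x":3,"y":-2.55},{"z":0}]'
python3 - <<'E'
from h import *
w=grab('wrist','w1')
print(blobs(w,(0,170,120),(6,255,255),15),blobs(w,(78,60,80),(98,255,255),300))
print(blobs(w,(0,0,0),(180,255,40),60))
c,d=ray(w,(280,210));print(c,d)
E
```

```text
[([438.0, 18.8], [433, 15, 11, 9, 78]), ([484.4, 50.1], [479, 46, 11, 9, 77])] []
[([505.7, 242.4], [378, 101, 182, 233, 16157]), ([184.8, 257.3], [155, 227, 48, 49, 1354]), ([383.2, 257.7], [366, 229, 47, 47, 1256]), ([245.1, 352.7], [0, 246, 560, 174, 38828]), ([107.0, 279.2], [101, 274, 13, 14, 109])]
[ 309.13070181 -490.54026926  384.13521257] [-0.24667333 -0.09951304 -0.96397584]invalid input
```

View pics/w1.png

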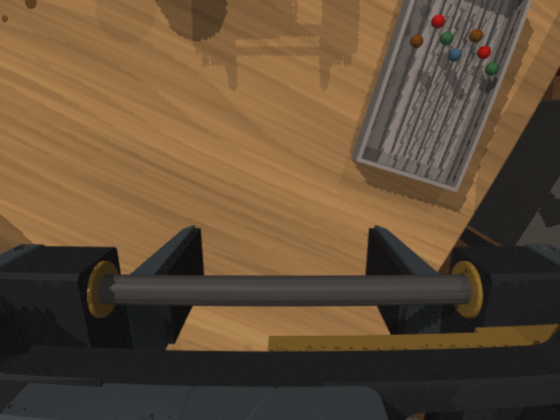

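The wrist view is still at the start pose, because the rows were refused; I think every key is needed.

```bash
python3 -m inch '[{"x":3,"y":-2.55,"z":0,"yaw":0,"gripper":1},{"x":3,"y":-2.55,"z":0,"yaw":0,"gripper":1},{"x":3,"y":-2.55,"z":0,"yaw":0,"gripper":1},{"x":3,"y":-2.55,"z":0,"yaw":0,"gripper":1},{"x":3,"y":-2.55,"z":0,"yaw":0,"gripper":1},{"x":3,"y":-2.55,"z":0,"yaw":0,"gripper":1},{"x":3,"y":-2.55,"z":0,"yaw":0,"gripper":1},{"x":3,"y":-2.55,"z":0,"yaw":0,"gripper":1},{"x":3,"y":-2.55,"z":0,"yaw":0,"gripper":1},{"x":3,"y":-2.55,"z":0,"yaw":0,"gripper":1},{"x":3,"y":-2.55,"z":0,"yaw":0,"gripper":1},{"x":0,"y":0,"z":0,"yaw":0,"gripper":1}]' 20
python3 - <<'E'
from h import *
w=grab('wrist','w2')
print(blobs(w,(0,170,120),(6,255,255),15),blobs(w,(78,60,80),(98,255,255),300))
print(blobs(w,(0,0,0),(180,255,40),60))
c,d=ray(w,(280,210));print(c,d)
E
```

```text
time_s: 1.15
ee_pos: [425.5, -122.2, 214.9]
ee_rot: [-179.9, -0.1, 25.4]
force: [0.1, -0.4, 0.5]
gripper_width: 91.1
[] [([199.3, 30.2], [121, 0, 155, 74, 8498])]
[([421.0, 12.9], [388, 0, 60, 33, 937]), ([194.6, 91.8], [182, 82, 26, 21, 386]), ([180.1, 126.7], [171, 118, 20, 18, 214]), ([184.8, 257.3], [155, 228, 48, 48, 1329]), ([383.0, 257.6], [366, 229, 46, 47, 1223]), ([244.3, 352.7], [0, 245, 560, 175, 38278]), ([491.2, 294.1], [378, 246, 182, 88, 8416])]
[491.49717775 -91.66836008 385.00050673] [-0.24405222 -0.09971806 -0.9646216 ]
```

View pics/w2.png

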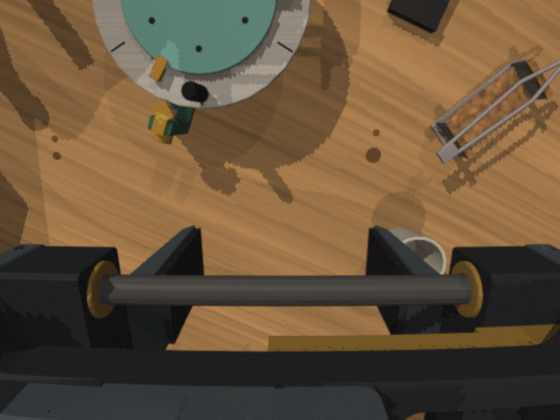

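Run:
```python
from h import *
t=load('top0');s=load('side0');w=load('w2')
print('knob mid',tri([(t,(307.7,261.6)),(s,(244,242.9)),(w,(194.6,91.8))]))
for n,f in(('t',t),('s',s),('w',w)): print(n,[b for b in blobs(f,(14,110,90),(26,255,255),20) if b[1][4]<2500])
for n in('t','s','w'):
    f=eval(n);h=cv2.cvtColor(f['pixels'],cv2.COLOR_RGB2HSV)
    roi={'t':(264,294,280,310),'s':(232,268,212,244),'w':(90,150,140,200)}[n]
    m=cv2.inRange(h,np.array((16,150,110)),np.array((28,255,255)))
    mm=m[roi[0]:roi[1],roi[2]:roi[3]];y,x=np.nonzero(mm);print(n,len(x),(x.mean()+roi[2],y.mean()+roi[0]),x.min()+roi[2],x.max()+roi[2],y.min()+roi[0],y.max()+roi[0])
def cl(f,s,k):return cv2.resize(f['pixels'][s[0]:s[1],s[2]:s[3]],(400,400),interpolation=cv2.INTER_CUBIC)
im=np.hstack([cl(t,(250,300,270,320),0),cl(w,(80,150,140,210),0)])
cv2.imwrite('pics/c3.png',cv2.cvtColor(im,cv2.COLOR_RGB2BGR))
```

```text
knob mid (array([479.9221062 , -10.5502461 ,  80.36777159]), [np.float64(0.9646669715225761), np.float64(0.9574859485503743), np.float64(1.3320716003287207)])
t [([346.9, 8.6], [344, 0, 8, 21, 84]), ([557.8, 39.7], [556, 30, 4, 21, 30]), ([46.0, 86.2], [40, 85, 14, 3, 26]), ([74.5, 85.5], [68, 84, 15, 3, 21]), ([100.3, 85.2], [86, 84, 32, 3, 48]), ([224.1, 141.1], [222, 139, 5, 5, 24]), ([1.7, 180.2], [0, 176, 6, 9, 33]), ([443.3, 188.3], [441, 184, 5, 9, 23]), ([424.4, 210.9], [415, 190, 21, 41, 244]), ([433.6, 211.2], [424, 194, 20, 40, 246]), ([262.0, 202.9], [258, 199, 9, 8, 40]), ([12.1, 203.3], [5, 201, 14, 6, 24]), ([323.2, 210.1], [319, 207, 10, 7, 45]), ([286.4, 259.5], [284, 255, 6, 10, 44]), ([160.5, 278.2], [157, 272, 9, 12, 68]), ([142.6, 404.6], [110, 375, 72, 45, 1734]), ([7.1, 418.3], [0, 417, 19, 3, 40])]
s [([15.6, 5.6], [0, 0, 36, 15, 418]), ([182.7, 24.5], [181, 18, 5, 16, 23]), ([291.7, 54.9], [263, 19, 57, 70, 202]), ([188.4, 43.8], [186, 37, 5, 14, 26]), ([181.4, 43.3], [178, 41, 7, 6, 23]), ([359.0, 53.2], [353, 51, 12, 6, 27]), ([290.4, 78.2], [279, 64, 22, 3
[... 312 characters left out ...]
[331, 343, 56, 8, 319]), ([392.7, 346.0], [388, 344, 13, 5, 38]), ([360.0, 357.6], [333, 350, 56, 15, 634])]
w [([157.9, 67.4], [149, 55, 19, 26, 265]), ([481.1, 101.3], [446, 67, 73, 69, 1402]), ([545.0, 75.7], [536, 66, 22, 20, 136]), ([496.0, 114.0], [457, 85, 74, 61, 1007]), ([97.3, 266.2], [94, 262, 9, 10, 35]), ([475.8, 286.6], [462, 262, 21, 52, 350]), ([88.7, 298.0], [87, 292, 5, 14, 43]), ([416.5, 416.8], [407, 414, 17, 6, 77])]
t 106 (np.float64(293.8867924528302), np.float64(281.0943396226415)) 285 299 264 291
s 300 (np.float64(218.99333333333334), np.float64(244.99333333333334)) 212 239 232 267
w 529 (np.float64(160.09829867674858), np.float64(119.95841209829868)) 151 173 102 143
```

View pics/c3.png

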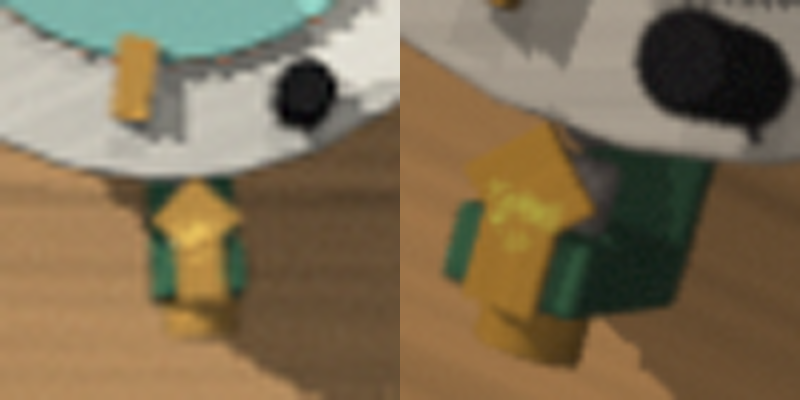

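c3 shows the brass arrow: tip at top (294.5,272.3) / wrist (165.9,101.4), tail at top (295,287.5) / wrist (157.9,133.6).

Run:
```python
from h import *
t=load('top0');s=load('side0');w=load('w2')
C,e=tri([(t,(290.7,224.8)),(s,(272.0,223.5))]);print('disc',C,e)
S,e=tri([(t,(281.5,203.2)),(s,(286.6,209.1))]);print('spot',S,e)
T,e=tri([(t,(294.5,272.3)),(w,(165.9,101.4))]);print('tip',T,e)
Q,e=tri([(t,(295,287.5)),(w,(157.9,133.6))]);print('tail',Q,e)
# wheel outer ellipse in top: grey-white disc at z=62
h=cv2.cvtColor(t['pixels'],cv2.COLOR_RGB2HSV)
def fit(f,lo,hi,z,roi):
    m=cv2.inRange(cv2.cvtColor(f['pixels'],cv2.COLOR_RGB2HSV),np.array(lo),np.array(hi));k=np.zeros_like(m);k[roi[1]:roi[3],roi[0]:roi[2]]=m[roi[1]:roi[3],roi[0]:roi[2]]
    k=cv2.morphologyEx(k,cv2.MORPH_CLOSE,np.ones((5,5)))
    c=max(cv2.findContours(k,0,1)[0],key=cv2.contourArea);c=cv2.convexHull(c)[:,0]
    P=np.array([plane(f,p,z)[:2] for p in c.astype(float)])
    (x,y),r=cv2.minEnclosingCircle(P.astype(np.float32));A=np.c_[2*P,np.ones(len(P))];q=np.linalg.lstsq(A,(P**2).sum(1),rcond=None)[0]
    return (x,y,r),(q[:2],np.sqrt(q[2]+q[:2]@q[:2]))
print(fit(t,(78,60,60),(98,255,255),68,(240,170,350,290)));print(fit(s,(78,60,60),(98,255,255),68,(220,190,330,270)))
a=lambda v:np.degrees(np.arctan2(v[1],v[0]))
print('spot ang',a(S-C),'tip',a(T-C),'tail',a(Q-C),'arrow',a(Q-T), np.linalg.norm((T-C)[:2]))
K=C[:2]-87*np.array([np.cos(np.radians(a(S-C))),np.sin(np.radians(a(S-C)))]);print('knob',K)
d=tool([K[0]-425.5,K[1]+122.2,0]);print(d)
```

```text
disc [558.5786526   24.47665663  62.73862306] [np.float64(0.9452834945376036), np.float64(0.9452834945372242)]
spot [603.29785366  44.81983601  67.26931912] [np.float64(0.560397212369237), np.float64(0.5603972123691345)]
tip [459.04114069  15.6927159   65.60181675] [np.float64(1.307446039680887), np.float64(1.3074460396808407)]
tail [427.50355167  13.9713224   60.47599907] [np.float64(0.8679299630707906), np.float64(0.8679299630707036)]
((558.274169921875, 25.169200897216797, 69.3283920288086), (array([558.32324864,  25.21188809]), np.float64(68.76622718623281)))
((559.6005859375, 23.341678619384766, 69.51611328125), (array([559.31114174,  23.15378871]), np.float64(68.83927468394093)))
spot ang 24.461228425052084 tip -174.9568526169395 tail -175.41768467694482 arrow -176.87576588818155 99.92434083468873
knob [479.38762627 -11.54807582]
[ 9.60481815e+00 -7.69575787e+00  5.00222738e-03]
```

```bash
python3 -m inch '[{"x":3.2,"y":-2.57,"z":0,"yaw":0,"gripper":1},{"x":3.2,"y":-2.57,"z":0,"yaw":0,"gripper":1},{"x":3.2,"y":-2.57,"z":0,"yaw":0,"gripper":0.2},{"x":0,"y":0,"z":2.9,"yaw":0,"gripper":0},{"x":0,"y":0,"z":3,"yaw":0,"gripper":0},{"x":0,"y":0,"z":3,"yaw":0,"gripper":0},{"x":0,"y":0,"z":2.9,"yaw":0,"gripper":0},{"x":0,"y":0,"z":0,"yaw":0,"gripper":0},{"x":0,"y":0,"z":0,"yaw":0,"gripper":0}]' 20
python3 - <<'E'
from h import *
w=grab('wrist','w3')
E
```

```text
time_s: 1.95
ee_pos: [477.0, -18.2, 96.2]
ee_rot: [-179.9, 0.2, 24.9]
force: [0.5, -0.6, 1.0]
gripper_width: 47.5
```

View pics/w3.png

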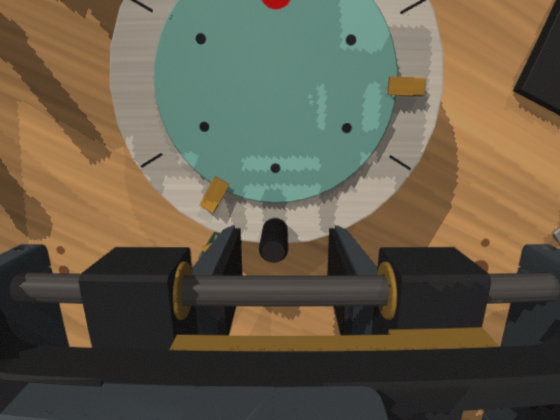

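The wrist view shows the knob (273,240) between the fingers, about 5 mm off centre. I'll correct that and close.

```bash
python3 -m inch '[{"x":0.5,"y":-0.5,"z":0,"yaw":0,"gripper":0},{"x":0,"y":0,"z":0,"yaw":0,"gripper":-1},{"x":0,"y":0,"z":0,"yaw":0,"gripper":-1},{"x":0,"y":0,"z":0,"yaw":0,"gripper":-1},{"x":0,"y":0,"z":0,"yaw":0,"gripper":-1},{"x":0,"y":0,"z":0,"yaw":0,"gripper":-1},{"x":0,"y":0,"z":0,"yaw":0,"gripper":-1}]' 20
```

```text
time_s: 2.58
ee_pos: [480.5, -10.6, 97.3]
ee_rot: [180.0, -0.0, 25.0]
force: [-0.2, 0.1, 2.7]
gripper_width: 13.9
```

```bash
python3 -m inch '[{"x":0.033,"y":0.758,"z":0,"yaw":-1,"gripper":-1},{"x":0.033,"y":0.758,"z":0,"yaw":-1,"gripper":-1},{"x":0.033,"y":0.758,"z":0,"yaw":-1,"gripper":-1},{"x":0.033,"y":0.758,"z":0,"yaw":-1,"gripper":-1},{"x":0.033,"y":0.758,"z":0,"yaw":-1,"gripper":-1},{"x":0.033,"y":0.758,"z":0,"yaw":-1,"gripper":-1},{"x":0,"y":0,"z":0,"yaw":0,"gripper":-1}]' 20
python3 - <<'E'
from h import *
f=grab('top','t4')
print(blobs(f,(0,170,120),(6,255,255),15))
def a(uv):
    S=plane(f,uv,68);return S,np.degrees(np.arctan2(S[1]-25.2,S[0]-558.3))
print([a(b[0]) for b in blobs(f,(0,170,120),(6,255,255),15) if 250<b[0][0]<330])
E
```

```text
time_s: 3.17
ee_pos: [510.8, -46.2, 97.3]
ee_rot: [179.9, -0.0, 55.0]
force: [-0.8, -0.9, 3.4]
gripper_width: 14.3
[([502.6, 132.0], [446, 70, 112, 113, 637]), ([66.9, 82.5], [0, 80, 136, 6, 308]), ([67.8, 97.6], [0, 96, 135, 5, 348]), ([236.1, 148.1], [234, 146, 5, 5, 22]), ([271.8, 210.9], [269, 208, 7, 7, 42])]
[(array([585.63830157,  65.01288776,  68.        ]), np.float64(55.52379560545742))]
```

The wheel follows (spot now at 55.5°, target about 184.8°).

```bash
python3 -m inch '[{"x":0.033,"y":0.758,"z":0,"yaw":-1,"gripper":-1},{"x":0.033,"y":0.758,"z":0,"yaw":-1,"gripper":-1},{"x":0.033,"y":0.758,"z":0,"yaw":-1,"gripper":-1},{"x":0.033,"y":0.758,"z":0,"yaw":-1,"gripper":-1},{"x":0.033,"y":0.758,"z":0,"yaw":-1,"gripper":-1},{"x":0.033,"y":0.758,"z":0,"yaw":-1,"gripper":-1},{"x":0.033,"y":0.758,"z":0,"yaw":-1,"gripper":-1},{"x":0.033,"y":0.758,"z":0,"yaw":-1,"gripper":-1},{"x":0.033,"y":0.758,"z":0,"yaw":-1,"gripper":-1},{"x":0.033,"y":0.758,"z":0,"yaw":-1,"gripper":-1},{"x":0.033,"y":0.758,"z":0,"yaw":-1,"gripper":-1},{"x":0.033,"y":0.758,"z":0,"yaw":-1,"gripper":-1}]' 20
python3 -m inch '[{"x":0.033,"y":0.758,"z":0,"yaw":-1,"gripper":-1},{"x":0.033,"y":0.758,"z":0,"yaw":-1,"gripper":-1},{"x":0.033,"y":0.758,"z":0,"yaw":-1,"gripper":-1},{"x":0.033,"y":0.758,"z":0,"yaw":-1,"gripper":-1},{"x":0.033,"y":0.758,"z":0,"yaw":-1,"gripper":-1},{"x":0.033,"y":0.758,"z":0,"yaw":-1,"gripper":-1},{"x":0.033,"y":0.758,"z":0,"yaw":-1,"gripper":-1},{"x":0.033,"y":0.758,"z":0,"yaw":-1,"gripper":-1},{"x":0.033,"y":0.758,"z":0,"yaw":-1,"gripper":-1},{"x":0.033,"y":0.758,"z":0,"yaw":-1,"gripper":-1},{"x":0.033,"y":0.758,"z":0,"yaw":-1,"gripper":-1},{"x":0,"y":0,"z":0,"yaw":0,"gripper":-1}]' 20
cat >> h.py <<'E'
def spot(f):
    r=[b for b in blobs(f,(0,150,70),(6,255,255),12) if 250<b[0][0]<330 and 190<b[0][1]<260]
    for b in r:
        S=plane(f,b[0],68);print(b,S,np.degrees(np.arctan2(S[1]-25.2,S[0]-558.3))%360)
E
python3 - <<'E'
from h import *
spot(grab('top','t5'))
E
```

```text
time_s: 4.22
ee_pos: [595.7, -52.7, 97.1]
ee_rot: [-180.0, 0.0, 115.1]
force: [-0.3, -1.0, 2.8]
gripper_width: 14.3
time_s: 5.22
ee_pos: [644.5, 12.8, 97.2]
ee_rot: [179.9, -0.0, 170.0]
force: [-1.0, 1.3, 2.9]
gripper_width: 14.3
```

```bash
python3 -m inch '[{"x":0.033,"y":0.758,"z":0,"yaw":-1,"gripper":-1},{"x":0.033,"y":0.758,"z":0,"yaw":-1,"gripper":-1},{"x":0.033,"y":0.758,"z":0,"yaw":-1,"gripper":-1},{"x":0,"y":0,"z":0,"yaw":0,"gripper":-1},{"x":0,"y":0,"z":0,"yaw":0,"gripper":-1}]' 20
python3 - <<'E'
from h import *
spot(grab('top','t6'));w=grab('wrist','w6')
c=np.hstack([cv2.resize(load('t6')['pixels'][170:300,230:350],(400,433)),cv2.resize(w['pixels'],None,fx=.7,fy=.7)[:,:]][:1])
print([b for b in blobs(w,(0,150,70),(6,255,255),12)])
for b in blobs(w,(0,150,70),(6,255,255),50): print(plane(w,b[0],68))
E
```

```text
time_s: 5.68
ee_pos: [645.3, 33.1, 97.2]
ee_rot: [-180.0, -0.0, -175.2]
force: [-2.0, -0.8, 6.3]
gripper_width: 14.3
[([283.5, 9.2], [268, 0, 32, 22, 580])]
[513.69333095  21.18726404  68.        ]
```

```bash
python3 -m inch '[{"x":0,"y":0,"z":0,"yaw":0,"gripper":0},{"x":0,"y":0,"z":0,"yaw":0,"gripper":0},{"x":0,"y":0,"z":0,"yaw":0,"gripper":0},{"x":0,"y":0,"z":0,"yaw":0,"gripper":0},{"x":0,"y":0,"z":-3,"yaw":0,"gripper":0},{"x":0,"y":0,"z":-4,"yaw":0,"gripper":0},{"x":0,"y":0,"z":-4,"yaw":0,"gripper":0},{"x":-3,"y":0,"z":-4,"yaw":0,"gripper":0},{"x":-3,"y":0,"z":-1,"yaw":0,"gripper":0},{"x":-3,"y":0,"z":0,"yaw":0,"gripper":0},{"x":0,"y":0,"z":0,"yaw":0,"gripper":0}]' 20
python3 - <<'E'
from h import *
t=grab('top','t7');w=grab('wrist','w7');spot(t)
for b in blobs(w,(0,150,70),(6,255,255),50): print(b,plane(w,b[0],68))
print(blobs(w,(78,60,60),(98,255,255),300))
im=np.vstack([cv2.resize(w['pixels'],(560,420)),cv2.resize(t['pixels'][150:300,140:340],(560,180))])[:600]
im=np.hstack([w['pixels'][:,:],cv2.resize(t['pixels'][180:300,240:340],(240,288))[:288].__class__(0) if 0 else np.vstack([cv2.resize(t['pixels'][180:300,240:340],(240,288)),np.zeros((132,240,3),np.uint8)])])
cv2.imwrite('pics/v7.png',cv2.cvtColor(im,cv2.COLOR_RGB2BGR))
E
```

```text
time_s: 6.7
ee_pos: [735.1, 41.5, 249.1]
ee_rot: [180.0, 0.2, -175.0]
force: [-0.9, 0.2, -0.9]
gripper_width: 45.7
([371.2, 194.5], [366, 190, 11, 10, 85]) [730.41049981 135.35094204  68.        ]
[([283.5, 37.0], [213, 0, 142, 88, 9919])]
```

View pics/v7.png

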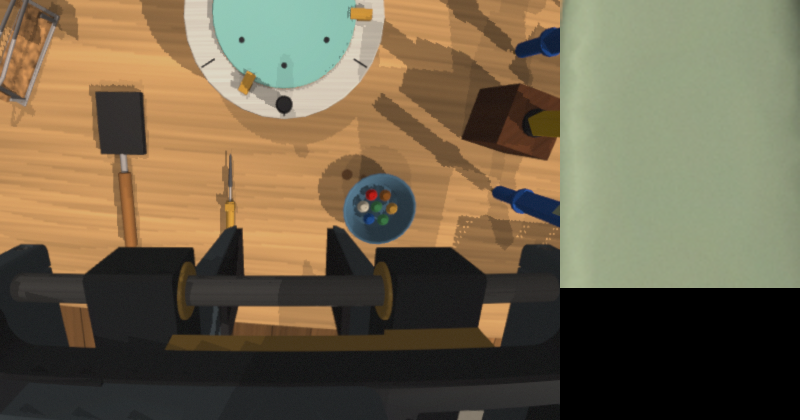

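The wrist view shows the knob (284,105) now on the far side and the wheel let go; the stand is at upper right (515,120). I'll move over the gauge for a close look.

```bash
python3 -m inch '[{"x":0.7,"y":3.54,"z":0,"yaw":0,"gripper":0.3},{"x":0.7,"y":3.54,"z":0,"yaw":0,"gripper":0.3},{"x":0.7,"y":3.54,"z":0,"yaw":0,"gripper":0.3},{"x":0.7,"y":3.54,"z":0,"yaw":0,"gripper":0.3},{"x":0.7,"y":3.54,"z":0,"yaw":0,"gripper":0.3},{"x":0.7,"y":3.54,"z":0,"yaw":0,"gripper":0.3},{"x":0.7,"y":3.54,"z":0,"yaw":0,"gripper":0.3},{"x":0,"y":0,"z":0,"yaw":0,"gripper":0.3},{"x":0,"y":0,"z":0,"yaw":0,"gripper":0.3}]' 30
python3 - <<'E'
from h import *
t=load('top0');s=load('side0')
print('gauge mid grip',tri([(t,(159.4,180.1)),(s,(255,119.3))]))
print('gauge top',tri([(t,(155,175.3)),(s,(255.7,106))]))
w=grab('wrist','w8');t=grab('top','t8');spot(t)
print(blobs(w,(20,110,60),(34,255,255),100))
im=np.hstack([w['pixels'][:,:],np.vstack([cv2.resize(t['pixels'][180:300,240:340],(240,288)),np.zeros((132,240,3),np.uint8)])])
cv2.imwrite('pics/v8.png',cv2.cvtColor(im,cv2.COLOR_RGB2BGR))
E
```

```text
time_s: 7.55
ee_pos: [658.2, 285.1, 250.0]
ee_rot: [-180.0, -0.1, -174.8]
force: [0.0, -1.0, -0.1]
gripper_width: 59.2
gauge mid grip (array([636.52509624, 296.39644838, 116.23855937]), [np.float64(0.23367486402727708), np.float64(0.23367486402724486)])
gauge top (array([637.69915398, 295.30037229, 156.48403591]), [np.float64(1.812107346750436), np.float64(1.812107346750427)])
([292.0, 246.6], [289, 243, 7, 8, 45]) [510.93191168  21.24871162  68.        ] 184.7683837897369
[([298.9, 179.1], [285, 160, 32, 41, 628])]
```

View pics/v8.png

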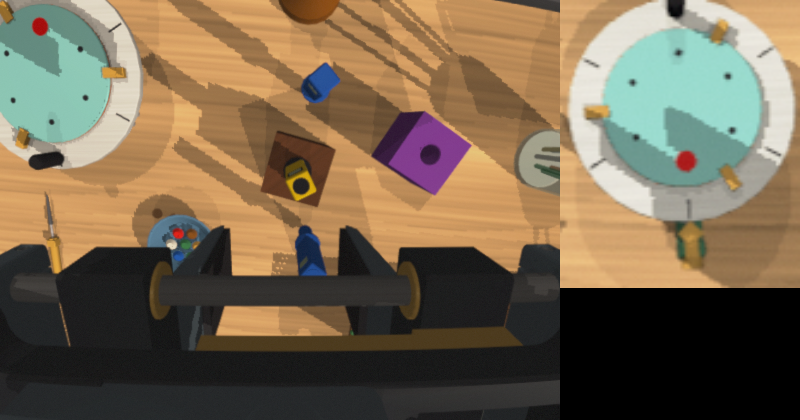

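Clicked: the spot measures 184.8°, equal to the pointer direction. The gauge's top face in the wrist view is at about (301,186), square and rotated. Next I measure its yaw.

Run:
```python
from h import *
w=load('w8');s=load('side0');t=load('top0')
print('top tri',tri([(w,(301,186)),(s,(255.7,106)),(t,(155,175.3))]))
print('hole plane157',plane(w,(301,186),157),plane(t,(155,175.3),157),plane(s,(255.7,106),157))
for b in blobs(w,(0,150,70),(6,255,255),50): print('red',b[0],plane(w,b[0],68))
h=cv2.cvtColor(w['pixels'][155:210,275:330],cv2.COLOR_RGB2HSV)
v=h[...,2];print(np.unique(v[(h[...,0]>20)&(h[...,0]<34)&(h[...,1]>110)]//20,return_counts=True))
im=cv2.resize(w['pixels'][155:210,275:330],(600,600),interpolation=cv2.INTER_CUBIC);cv2.imwrite('pics/c9.png',cv2.cvtColor(im,cv2.COLOR_RGB2BGR))
```

```text
top tri (array([637.51794822, 295.70288795, 156.06928417]), [np.float64(0.7035900567103484), np.float64(2.1505206401921577), np.float64(1.492353306187471)])
hole plane157 [636.7051927  295.96448778 157.        ] [635.73649277 295.44538396 157.        ] [639.36148306 294.73163191 157.        ]
red [39.6, 26.0] [511.19380727  20.77568594  68.        ]
red [177.8, 233.0] [720.13884247 168.58668171  68.        ]
(array([ 2,  3,  4,  5,  6,  7,  8,  9, 10], dtype=uint8), array([ 11,  51, 170,  23,  38,  47,  44,  74, 162]))
```

View pics/c9.png

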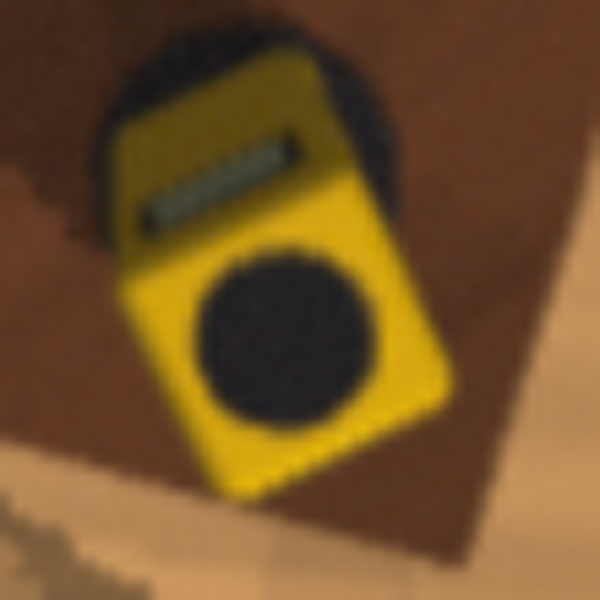

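c9 shows the top face corners (120,290), (355,180), (455,385), (235,500) in crop pixels, i.e. square and turned about 25° in the image.

Run:
```python
from h import *
w=load('w8')
P=[plane(w,(275+u/10.909,155+v/10.909),157)[:2] for u,v in((120,290),(355,180),(455,385),(235,500))]
for i in range(4):
    d=P[(i+1)%4]-P[i];print(np.linalg.norm(d),np.degrees(np.arctan2(d[1],d[0])))
print(np.mean(P,0)); st=telemetry.state();print(st['ee_pos'],st['ee_rot'],st['qpos'],R()[:,1])
```

```text
19.067415495898803 120.56239246209188
17.17187420130285 31.78711208636207
18.519087799516793 -56.46122033215676
18.15391398253904 -146.46846975717824
[636.76843515 296.53805662]
[659.62315374 282.62323622 250.18137199] [-1.79934763e+02 -4.06985872e-02 -1.75042087e+02] [ 2.22984487e+01  3.10050833e+01  6.41687559e+01 -5.03424037e-02
  8.48844555e+01 -7.26549731e+01] [-0.08642471  0.99625773 -0.0011386 ]
```

```bash
python3 -m inch '[{"x":1.1,"y":0.75,"z":0,"yaw":0,"gripper":0.3},{"x":1.0,"y":0.75,"z":0,"yaw":0,"gripper":0.3},{"x":0,"y":0,"z":0,"yaw":-1,"gripper":0.3},{"x":0,"y":0,"z":0,"yaw":-1,"gripper":0.3},{"x":0,"y":0,"z":0,"yaw":-1,"gripper":0.3},{"x":0,"y":0,"z":0,"yaw":-1,"gripper":0.3},{"x":0,"y":0,"z":0,"yaw":-1,"gripper":0.3},{"x":0,"y":0,"z":0,"yaw":-0.46,"gripper":0.3},{"x":0,"y":0,"z":0,"yaw":0,"gripper":0.3},{"x":0,"y":0,"z":0,"yaw":0,"gripper":0.3},{"x":0,"y":0,"z":0,"yaw":0,"gripper":0.3},{"x":0,"y":0,"z":0,"yaw":0,"gripper":0.3}]' 30
python3 - <<'E'
from h import *
p=telemetry.state()['ee_pos'];print(p,tool([637-p[0],296-p[1],0]))
w=grab('wrist','w10')
b=blobs(w,(20,110,120),(34,255,255),60);print(b)
print(proj(w,(637,296,157)),telemetry.state()['ee_pos'])
# hole: dark blob inside yellow
h=cv2.cvtColor(w['pixels'],cv2.COLOR_RGB2HSV);u,v=b[0][1][0],b[0][1][1];x0,y0,W,H,_=max(b,key=lambda q:q[1][4])[1]
m=cv2.inRange(h[y0:y0+H,x0:x0+W],np.array((0,0,0)),np.array((180,255,70)));n,l,s,c=cv2.connectedComponentsWithStats(m);print([(c[i]+[x0,y0],s[i,4]) for i in range(1,n)])
E
```

```text
time_s: 8.65
ee_pos: [637.8, 296.6, 250.3]
ee_rot: [180.0, -0.0, -147.8]
force: [-0.0, 0.3, 0.8]
gripper_width: 59.5
[637.79164006 296.58527073 250.34284025] [ 9.81780063e-02 -7.31007211e-03  8.81246609e-06]
[([285.6, 208.4], [273, 197, 25, 24, 346])]
[285.09136131 209.27947019] [637.88259236 296.66421728 250.31705385]
[(array([285.00571429, 208.6       ]), np.int32(175))]
```

```bash
python3 -m inch '[{"x":0.08,"y":0,"z":3,"yaw":0,"gripper":0.3},{"x":0,"y":0,"z":3,"yaw":0,"gripper":0.3},{"x":0,"y":0,"z":3,"yaw":0,"gripper":0.3},{"x":0,"y":0,"z":2,"yaw":0,"gripper":0.3},{"x":0,"y":0,"z":1.2,"yaw":0,"gripper":0.3},{"x":0,"y":0,"z":0,"yaw":0,"gripper":0.3},{"x":0,"y":0,"z":0,"yaw":0,"gripper":-1},{"x":0,"y":0,"z":0,"yaw":0,"gripper":-1},{"x":0,"y":0,"z":0,"yaw":0,"gripper":-1},{"x":0,"y":0,"z":0,"yaw":0,"gripper":-1},{"x":0,"y":0,"z":0,"yaw":0,"gripper":-1},{"x":0,"y":0,"z":0,"yaw":0,"gripper":-1}]' 30
python3 -m inch '[{"x":0,"y":0,"z":0,"yaw":0,"gripper":-1},{"x":0,"y":0,"z":0,"yaw":0,"gripper":-1}]' 30
```

```text
time_s: 9.7
ee_pos: [637.6, 296.4, 129.0]
ee_rot: [-180.0, 0.1, -147.7]
force: [-0.4, -0.3, 0.6]
gripper_width: 22.1
time_s: 9.87
ee_pos: [637.6, 296.4, 128.9]
ee_rot: [-180.0, 0.1, -147.7]
force: [-0.8, -0.1, 0.8]
gripper_width: 19.6
```

```bash
python3 -m inch '[{"x":0,"y":0,"z":-1,"yaw":0,"gripper":-1},{"x":0,"y":0,"z":-1,"yaw":0,"gripper":-1},{"x":0,"y":0,"z":-2,"yaw":0,"gripper":-1},{"x":0,"y":0,"z":-2,"yaw":0,"gripper":-1},{"x":0,"y":0,"z":-2,"yaw":0,"gripper":-1},{"x":0,"y":0,"z":-2,"yaw":0,"gripper":-1},{"x":0,"y":0,"z":-1,"yaw":0,"gripper":-1},{"x":0,"y":0,"z":0,"yaw":0,"gripper":-1},{"x":0,"y":0,"z":0,"yaw":0,"gripper":-1}]' 30
python3 - <<'E'
from h import *
p=telemetry.state()['ee_pos'];print(p,tool([511-p[0],20.7-p[1],0]),telemetry.state()['qpos'])
E
```

```text
time_s: 10.62
ee_pos: [637.3, 296.3, 238.6]
ee_rot: [-180.0, 0.0, -147.7]
force: [0.5, 0.2, -1.9]
gripper_width: 19.7
[637.31733834 296.2523921  238.55880125] [ 2.53926796e+01 -1.65548675e+01 -9.60491980e-03] [ 2.39973089e+01  2.96512387e+01  6.81242195e+01 -8.17060197e-03
  8.21932178e+01 -9.82716440e+01]
```

```bash
python3 -m inch '[{"x":2.12,"y":-1.38,"z":0,"yaw":0,"gripper":-1},{"x":2.12,"y":-1.38,"z":0,"yaw":0,"gripper":-1},{"x":2.12,"y":-1.38,"z":0,"yaw":0,"gripper":-1},{"x":2.12,"y":-1.38,"z":0,"yaw":0,"gripper":-1},{"x":2.12,"y":-1.38,"z":0,"yaw":0,"gripper":-1},{"x":2.12,"y":-1.38,"z":0,"yaw":0,"gripper":-1},{"x":2.12,"y":-1.38,"z":0,"yaw":0,"gripper":-1},{"x":2.12,"y":-1.38,"z":0,"yaw":0,"gripper":-1},{"x":2.12,"y":-1.38,"z":0,"yaw":0,"gripper":-1},{"x":2.12,"y":-1.38,"z":0,"yaw":0,"gripper":-1},{"x":2.12,"y":-1.38,"z":0,"yaw":0,"gripper":-1},{"x":2.12,"y":-1.38,"z":0,"yaw":0,"gripper":-1}]' 30
python3 -m inch '[{"x":0,"y":0,"z":1.0,"yaw":0,"gripper":-1},{"x":0,"y":0,"z":1.0,"yaw":0,"gripper":-1},{"x":0,"y":0,"z":1,"yaw":0,"gripper":-1},{"x":0,"y":0,"z":0,"yaw":0,"gripper":-1},{"x":0,"y":0,"z":0,"yaw":0,"gripper":-1},{"x":0,"y":0,"z":0,"yaw":0,"gripper":-1}]' 30
python3 - <<'E'
from h import *
p=telemetry.state()['ee_pos'];print(p,tool([511-p[0],20.7-p[1],0]))
t=grab('top','t11');s=grab('side','s11');w=grab('wrist','w11')
for f in(t,s,w):
    print([b for b in blobs(f,(0,150,70),(6,255,255),12) if 200<b[0][0]<330 and 180<b[0][1]<320])
    print('proj station',proj(f,(511,20.7,68)),'tip expected',proj(f,(p[0],p[1],p[2]-112)),'gtop',proj(f,(p[0],p[1],p[2]+28)),'collar',proj(f,(p[0],p[1],p[2]-51)))
    print('yel',[b for b in blobs(f,(20,110,60),(34,255,255),25) if 180<b[0][0]<340 and 130<b[0][1]<330])
im=np.hstack([cv2.resize(s['pixels'][110:270,200:340],(400,457)),cv2.resize(t['pixels'][170:310,230:352],(400,457))])
cv2.imwrite('pics/v11.png',cv2.cvtColor(im,cv2.COLOR_RGB2BGR))
E
```

```text
time_s: 11.62
ee_pos: [509.0, 19.4, 236.6]
ee_rot: [179.9, -0.2, -147.7]
force: [-0.6, 0.3, -1.3]
gripper_width: 19.9
time_s: 12.12
ee_pos: [511.1, 21.1, 207.9]
ee_rot: [180.0, -0.0, -147.7]
force: [0.7, -0.3, -0.5]
gripper_width: 20.0
[511.05209094  21.14412697 207.93934771] [ 2.81549390e-02 -3.47407793e-02  1.49851976e-06]
[]
proj station [292.26446184 246.57247393] tip expected [292.28941576 244.91346583] gtop [293.70446661 235.22062772] collar [292.85642916 241.03104531]
yel [([294.1, 279.7], [290, 277, 10, 11, 40])]
[([252.4, 230.4], [249, 228, 8, 6, 40])]
proj station [251.86559677 230.57397919] tip expected [251.30041121 222.17414314] gtop [248.43049884 175.73647855] collar [250.1218364 203.0624429]
yel [([245.4, 179.0], [243, 173, 6, 11, 38]), ([249.2, 197.4], [243, 183, 15, 25, 205]), ([222.6, 243.1], [216, 240, 12, 7, 36])]
[([284.9, 194.5], [276, 189, 18, 12, 135])]
proj station [285.06017322 196.9116761 ] tip expected [285.47482475 204.48968429] gtop [286.01508662 278.643513  ] collar [285.63441853 226.2815664 ]
yel [([325.5, 133.1], [320, 124, 14, 15, 30]), ([284.4, 243.1], [263, 213, 43, 64, 1776])]
```

View pics/v11.png

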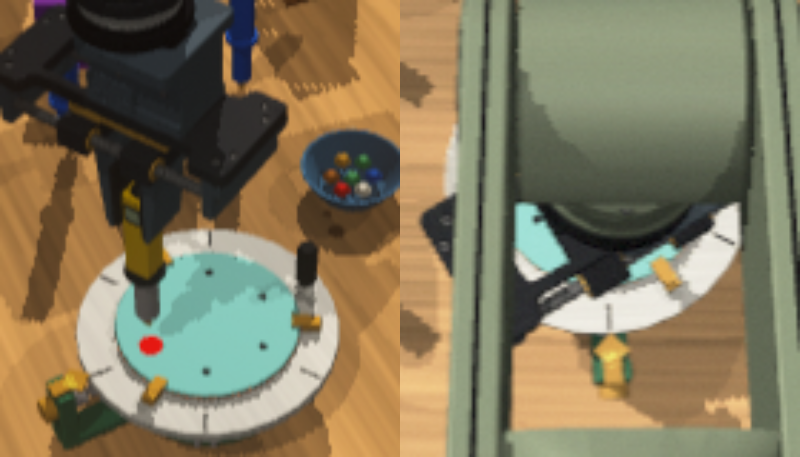

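Side view: the gauge is held upright, its tip at crop (152,322) ≈ px (253,223), a little above the red spot (252.4,230.4). Quick numeric check of the tip column before lowering.

Run:
```python
from h import *
s=load('s11');w=load('w11')
for y in range(206,227,2): print(y,' '.join('%3d,%3d,%3d'%tuple(p) for p in s['pixels'][y,244:260]))
print()
for y in range(194,226,4): print(y,' '.join('%3d,%3d,%3d'%tuple(p) for p in w['pixels'][y,262:308:3]))
```

```text
206  29, 27, 22  30, 28, 23  30, 28, 23  39, 34, 23  64, 51, 21  85, 66, 20  98, 77, 18 108, 84, 18  81, 64, 19  55, 45, 22  30, 29, 26  30, 30, 26  36, 35, 32  56, 79, 72 136,203,189 136,204,190
208 191,183,170 110,105, 97  38, 43, 38  30, 28, 23  30, 28, 24  30, 28, 25  30, 29, 24  33, 31, 24  30, 29, 25  29, 28, 24  29, 29, 25  45, 57, 51 106,162,149 134,203,190 135,204,190 135,203,189
210 204,207,192 149,195,181 121,181,167  65, 61, 58  50, 47, 43  49, 47, 43  48, 47, 43  50, 48, 44  50, 47, 44  53, 51, 48  67, 66, 61  93,120,111 135,202,188 135,203,188 135,203,189 135,204,190
212 130,196,182 134,201,187 132,198,184  75, 70, 66  78, 75, 70  78, 73, 69  78, 73, 69  70, 67, 62  68, 65, 61  65, 62, 58  65, 63, 59  84,102, 94 135,202,189 135,202,188 134,202,188 135,203,189
214 133,201,187 133,201,187 132,198,184  79, 84, 78  78, 73, 69  78, 74, 69  77, 73, 69  75, 71, 67  72, 70, 65  70, 66, 61  68, 66, 61  84,101, 94 134,202,188 135,203,188 135,202,188 135,203,188
216 133,202,187 133,201,187 131,199,184  86, 98, 91  78, 74, 69  78, 74, 70  77, 73, 69  75, 71, 67  72, 69, 66  69, 66,
[... 1924 characters left out ...]
, 20  24, 24, 26  22, 21, 21  25, 23, 24  21, 18, 18  22, 24, 22  34, 44, 39 104,146,133 119,168,152 120,169,153
214 120,169,153 118,166,151  29, 31, 30  71, 57, 19  93, 73, 14  93, 73, 16  95, 73, 12  93, 72, 10  95, 74, 16  94, 73, 13  94, 73, 13  94, 73, 15  81, 66, 15  33, 35, 32 117,165,150 119,168,152
218 120,169,153  57, 78, 70  29, 26, 24  90, 70, 16  95, 75, 14  95, 75, 16  95, 75, 14  96, 74, 13  96, 75, 14  96, 76, 17  95, 74, 14  95, 75, 15  93, 72, 17  37, 34, 30  55, 73, 66 119,169,153
222 120,168,153  30, 31, 31  35, 32, 26  91, 71, 10  95, 74, 14  95, 75, 14  96, 76, 21  96, 76, 19  95, 75, 15  96, 76, 19  95, 75, 13  95, 75, 14  93, 73, 13  41, 35, 26  36, 37, 35 116,165,149
```

The tip column (251.6) matches the expected one and lands on the spot; I lower to just above contact and take a force baseline.

```bash
cat >> h.py <<'E'
def force(n=6):
    F=[];P=[]
    for i in range(n):
        cams.grab_frame('side');s=telemetry.state();F.append(s['force']);P.append(s['ee_pos'])
    print('F',np.mean(F,0).round(2),'sd',np.std(F,0).round(2),'P',np.mean(P,0).round(2))
E
python3 -m inch '[{"x":0,"y":-0.03,"z":0.8,"yaw":0,"gripper":-1},{"x":0,"y":0,"z":0.8,"yaw":0,"gripper":-1},{"x":0,"y":0,"z":0.6,"yaw":0,"gripper":-1},{"x":0,"y":0,"z":0.2,"yaw":0,"gripper":-1},{"x":0,"y":0,"z":0,"yaw":0,"gripper":-1},{"x":0,"y":0,"z":0,"yaw":0,"gripper":-1},{"x":0,"y":0,"z":0,"yaw":0,"gripper":-1},{"x":0,"y":0,"z":0,"yaw":0,"gripper":-1}]' 30
python3 -c "
from h import *
force(8)"
python3 -m inch '[{"x":0,"y":0,"z":0.1,"yaw":0,"gripper":-1},{"x":0,"y":0,"z":0.1,"yaw":0,"gripper":-1},{"x":0,"y":0,"z":0.1,"yaw":0,"gripper":-1},{"x":0,"y":0,"z":0.1,"yaw":0,"gripper":-1},{"x":0,"y":0,"z":0.1,"yaw":0,"gripper":-1},{"x":0,"y":0,"z":0.1,"yaw":0,"gripper":-1},{"x":0,"y":0,"z":0,"yaw":0,"gripper":-1},{"x":0,"y":0,"z":0,"yaw":0,"gripper":-1}]' 30
python3 -c "
from h import *
force(8)"
```

```text
time_s: 12.93
ee_pos: [511.1, 20.2, 184.6]
ee_rot: [-180.0, 0.0, -147.7]
force: [0.5, 0.2, -0.9]
gripper_width: 19.9
F [-0.16  0.17 -1.2 ] sd [0.4  0.22 0.36] P [510.95  20.18 184.46]
time_s: 14.0
ee_pos: [510.8, 20.2, 178.4]
ee_rot: [-180.0, 0.0, -147.7]
force: [-0.9, -0.2, 1.2]
gripper_width: 19.3
F [-0.46 -0.2   0.19] sd [0.27 0.58 0.38] P [510.84  20.19 178.35]
```

```bash
python3 -m inch '[{"x":0,"y":0,"z":0.1,"yaw":0,"gripper":-1},{"x":0,"y":0,"z":0.1,"yaw":0,"gripper":-1},{"x":0,"y":0,"z":0.1,"yaw":0,"gripper":-1},{"x":0,"y":0,"z":0.05,"yaw":0,"gripper":-1},{"x":0,"y":0,"z":0,"yaw":0,"gripper":-1},{"x":0,"y":0,"z":0,"yaw":0,"gripper":-1},{"x":0,"y":0,"z":0,"yaw":0,"gripper":-1},{"x":0,"y":0,"z":0,"yaw":0,"gripper":-1}]' 30
python3 -c "
from h import *
force(16)
s=grab('side','s12');w=grab('wrist','w12');st=telemetry.state();print(st['ee_rot'],st['qvel'],st['gripper_width'],st['time_s'])
p=st['ee_pos']
for y in range(214,236,2): print(y,' '.join('%3d,%3d,%3d'%tuple(q) for q in s['pixels'][y,244:262]))
print('exp barrel bottom',proj(s,(p[0],p[1],p[2]-100)),'collar',proj(s,(p[0],p[1],p[2]-51)),'station',proj(s,(511,20.7,68)))
"
```

```text
time_s: 15.07
ee_pos: [510.9, 20.2, 174.8]
ee_rot: [-180.0, 0.0, -147.7]
force: [-0.7, -0.0, 1.6]
gripper_width: 19.7
F [-0.56  0.08  1.54] sd [0.46 0.42 0.52] P [510.85  20.19 174.79]
[-1.79995026e+02  9.24529024e-04 -1.47732166e+02] [-0.07599919  0.10976967  0.00336953 -0.01006384 -0.03463482 -0.02762068] 19.75812472333932 15.9667
214  55, 65, 58 104, 81, 17 111, 85, 15 112, 85, 15 112, 84, 16 112, 86, 15 112, 86, 16 111, 85, 16 103, 80, 17  91, 72, 17  92, 72, 17  92, 72, 18  71, 56, 20  46, 44, 35  73,102, 94 136,204,190 115,174,161 114,174,160
216  59, 80, 74  36, 33, 28  48, 39, 23 102, 77, 19  91, 70, 19 125, 96, 14 112, 86, 16 111, 86, 16 105, 82, 16  91, 71, 17  75, 60, 19  44, 38, 24  30, 29, 26  36, 38, 34  78,118,108 136,204,190 115,174,161 124,189,175
218 133,201,187  51, 69, 63  29, 27, 22  30, 28, 23  30, 27, 23  31, 28, 24  49, 41, 23  82, 65, 20  85, 67, 20  44, 38, 24  30, 29, 25  30, 29, 25  30, 32, 27  62, 92, 84 106,164,151 114,174,161 114,174,160 115,174,161
220 136,205,190 134,202,188 103,157,145  59, 78, 72  40, 38, 34  32, 30, 26  30, 28, 24  32, 31, 27  32, 
[... 1071 characters left out ...]
 79, 74, 71  79, 74, 69  74, 71, 67  72, 68, 63  70, 67, 62  74, 63, 59 184, 40, 35 106,154,142 114,174,161 134,204,190 136,205,190 137,205,191
232 125,190,176 125,190,176 125,190,176 125,190,176 124,186,172 118, 52, 47  93, 57, 52  83, 57, 53  78, 58, 54  79, 53, 49 103, 57, 53 199, 32, 26 172,118,107 124,189,175 135,204,190 135,205,190 135,204,190 135,204,190
234 115,176,164 125,190,177 124,189,175 103,159,146  72,112,103  72,111,102  82, 97, 89  95, 79, 71  88, 78, 71 104, 89, 81 101,101, 92 114,175,163 135,204,190 135,204,190 135,204,190 135,204,190 135,204,190 135,204,190
exp barrel bottom [251.77678259 228.80170558] collar [250.86820225 214.01043507] station [251.86559677 230.57397919]
```

Force change is +2.7 N (about 5.8 mm in) and geometry gives about 5.1 mm. The gauge is upright and steady and has not slipped in the grip, so I hand the job in.

```bash
python3 -c "
from workcell import env
print(env.job_done())"
```

```text
the job is handed in; nothing more can be done
None
```

The job is done and handed in at about 16 s of the 58 s allowed.

**Wheel:** I gripped the knob, turned the wheel about 160° and let it go. After release the red spot measured 184.8° about the axle, and the brass pointer had measured about 185°, so it has clicked in there.

**Gauge:** I took the yellow gauge out of its stand and stood it on the red spot, still gripped at 30 N.

**Last checks**
- **Upright and steady:** tilt reads under 0.01° at the tool, the tool is still, and the gauge has not slipped in the fingers.
- **On the spot:** the gauge is centred on the spot to about 1 mm.
- **Tip depth:** the push on the tip is about 2.7 N. The force puts it about 5.8 mm in, while the tool height puts it about 5.1 mm in. The two disagree by 0.7 mm, but both are close to half in (5 mm).

**What went wrong:** my first move was refused because rows need all five keys, and nothing moved. I took no final picture of the rest of the bench; no contact with the other things was commanded or felt.

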